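Clear the tablet-counting tray and open the safety-capped tub

ROBOT

A 7-joint arm with a two-finger parallel gripper is mounted at the origin on the work surface. World frame = base frame: x ahead of the robot, y to its left, z up, the work surface at z = 0. Lengths are in m, angles in rad, forces in N, time in s.
With the tool pointing down it reaches from about 0.4 to 0.85 m from the base axis. Payload 4.5 kg.
Tool frame: the origin (TCP) lies between the finger pads; the fingertips stand 8 mm ahead of it and the grasp point (between the pads) lies 11 mm behind it; z points along the fingers, y is the direction in which the jaws open and shut (so a half turn about z gives the same grasp; the last joint's range is limited). The gripper opens to 88 mm and grips with 3 to 60 N. Pads are 18 mm wide; open, the fingers measure 123 mm over their backs; the gripper's body (75 mm by 187 mm) begins 45 mm behind the grasp point.
Start: joints at [1.282, 0.689, -0.195, 1.565, 0.157, 0.902, -0.215], TCP at [0.198, -0.593, 0.247] pointing down, gripper open.
Joint ranges: [-3.01, 3.01], [-0.46, 2.08], [-1.47, 1.51], [0.13, 2.56], [-1, 4.14], [0.04, 2.09], [-2.66, 2.66]. Speed limits (rad/s): [2.57, 2.57, 3.14, 3.14, 3.14, 3.14, 3.14].

INTERFACE

Orientations are given as a unit quaternion [x, y, z, w].
In Python, from plant import r gives the robot as it stands.
- The arm moves only by the tool carry_out, never from a script. Its argument "commands" is a list that holds one entry, the list of rows, each a list of 7 numbers: the turn, a rotation vector about the tool's x, y, z in rad, then the shift along the tool's x, y, z in cm, then the finger opening in cm, from 0 to 8.81. A call has 1 to 10 rows; each row is the pose to reach, as a shift and turn from the pose commanded when the call began, along the tool's axes at that moment; what a row does not reach only later rows make up. A row lasts 1/12 s, in which the tool goes at most 41.7 mm and 7.16 degrees, less where a joint would pass 70% of its speed; a pose out of reach is approached as far as the arm can. A call with a gripper value outside its range is refused whole. The fingers move at their own pace and stop on an object; "force" is the grip in N (left out, the last holds). Time passes only in rows, so rows that repeat a pose let the fingers close. It gives the time, the measured TCP pose, the force and the opening at its end, in the units of the state.
- r.get_state(): the state, without advancing time (a new reading comes with each control period).
- r.snapshot(name): name is "scene" or "top"; returns a dict with "pixels" (480x640x3 uint8, red, green, blue), "mtx" (3x3 intrinsics, pixels), "xyz" and "rotation" of the camera in the world. Camera axes: x right, y down, z forward; pixel columns grow to the right and rows downward; lengths in m; the calibration is good to about 2 mm. A picture is of the moment at which its call begins. There is no depth.
- r.finish_job(): hands the job in, once; it reports no verdict.
The state is a dict: "clock": time; "q": joint angles; "qd": joint speeds; "joint_torque": joint torques, N m; "tool_pos": TCP position; "eef_rot": TCP orientation; "contact_force": force on the tool from outside, world axes, zero at the start; "moment": the same for the moment, N m; "opening": opening from 0.0 (shut) to 1.0 (fully open).
Only numpy, scipy, OpenCV 4.12 (cv2) and the standard library are available. Lean on these libraries where they do the work, as an engineer would, in place of code of your own. Each camera call takes 0.05 s, during which the arm holds its last target.

TASK

Get the counting station ready for the next count: with the scraper block in hand, wipe all three broken tablet pieces off the flat of the steel counting tray into its trough (the pieces are not to be touched with the fingers), then set the scraper down standing on its sole and let go of it. Then open the white tablet tub where it stands: press its push-and-turn safety cap down, twist it anticlockwise until it is free, and lift it straight off. Finish while still holding the cap, level and still, about a hand's breadth (80 to 100 mm) above the middle of the open mouth, with the tub left standing upright in its place and the other things on the bench left alone.

Things in the scene. Friction and masses are not known exactly. Their poses are not given: they have to be found in the camera images.
- tray: Steel counting tray fixed to the bench, 198 mm (x) by 134 mm (y). Origin: centre of its underside, on the bench. A raised flat (top 22 mm above the bench, 126 mm wide in y) runs from x = -45 to +95 mm; an open trough from x = -95 to -45 mm in front of it (its -x side, roughly towards the robot). A 4 mm wall, 37 mm high over the bench, runs all round; no wall between flat and trough.
- trough (a point): Middle of the trough's floor: x = -70 mm, y = 0, z = 4 mm in the tray's frame. A piece counts as in the trough when its middle is past the step (x = -45 mm).
- flat (a point): Middle of the flat's top: x = +25 mm, y = 0, z = 22 mm in the tray's frame.
- scraper: Grey scraper block, 150 g, standing on its black-edged sole on the bench. Origin: centre of the sole's underside; z up. Sole 30 mm (its x) by 112 mm (its y) and 14 mm high; above it an upright grip 20 mm thick (x) and 84 mm long (y) from z = 14 to 66 mm. Both long faces of the sole can push.
- chip1: Broken piece of an off-white tablet, about half a disc of 32 mm diameter, 12 mm thick, 10 g, lying flat. Origin: centre of its underside.
- chip2: A second such tablet piece.
- chip3: A third such tablet piece.
- tub: Squat white plastic tablet tub standing loose on the bench, about 0.9 kg full: 110 mm diameter, shoulder starting 74 mm up and sloping in to a neck of 34 mm diameter from z = 90 mm to the rim at z = 112 mm. Origin: centre of its underside; z up.
- tub_mouth (a point): Centre of the tub's mouth, at the height of the rim (112 mm above the tub's underside).
- cap: White ribbed push-and-turn cap, round, 52 mm diameter, 30 mm high, 40 g. Origin: centre of its skirt's lower edge; z up. Locked on the tub, its origin is 99 mm above the tub's underside, the skirt's edge 9 mm above the shoulder, and its x axis lies along the tub's x axis (within a few degrees). Three lugs inside the skirt hook under three on the neck; a spring in the cap pushes it up.
- cap_top (a point): Centre of the cap's top, 30 mm above its origin. To open: push down 4 to 6.5 mm (spring: 4 N at once, 10 N at 4 mm, 13 N at 6.5 mm, where it bottoms); kept down, turn anticlockwise seen from above. From 38 to 82 degrees of turn relative to the tub it is free and lifts straight off; a stop blocks beyond 82. Not pushed, it stays locked and the tub turns along.
- pipette: Bystander: white hand pipette with a navy band, 225 mm long, 32 mm thick, lying on the bench in front of the robot. Origin: middle of its underside; its x axis runs along it.
- timer: Bystander: flat white bench timer, 55 x 65 x 18 mm. Origin: centre of its underside.
- marker: Bystander: grey marker pen with a dark cap, 138 mm long (its x), 14 mm thick, lying on the bench. Origin: middle of its underside.
- reagent: Bystander: amber bottle with a navy screw cap, 68 mm diameter, 140 mm high. Origin: centre of its underside.
- beaker: Bystander: empty glass beaker, 68 mm diameter, 90 mm high. Origin: centre of its underside.
- spatula: Bystander: steel measuring spoon, 170 mm long (its x), lying on the bench. Origin: middle of its underside.

How it is judged:
On the way, in this order (a step that is already met when the one before it is completed fails the run):
1. the scraper, held in the fingers, stands or hovers low over the flat of the counting tray (contact force between the fingers and scraper above 1 N and z of scraper in the frame of tray between 0.015 and 0.032 m and x of scraper in the frame of tray between -0.06 and 0.095 m and y of scraper in the frame of tray between -0.05 and 0.05 m), for 0.1 s.
2. all three tablet pieces are in the trough (x of chip1 in the frame of tray between -0.096 and -0.044 m and y of chip1 in the frame of tray between -0.064 and 0.064 m and z of each of chip1, chip2, chip3 in the frame of tray below 0.026 m and x of chip2 in the frame of tray between -0.096 and -0.044 m and y of chip2 in the frame of tray between -0.064 and 0.064 m and x of chip3 in the frame of tray between -0.096 and -0.044 m and y of chip3 in the frame of tray between -0.064 and 0.064 m), for 0.1 s.
3. the scraper stands on its sole, let go (contact force between the fingers and scraper below 0.05 N and angle between scraper's own z axis and vertical below 0.17 rad and height (world z) of scraper below 0.025 m and linear speed of scraper below 0.02 m/s), for 0.1 s.
4. the cap is pushed down at least 3 mm, still at its locked angle (z of cap in the frame of tub below 0.096 m and angle between the x axis of cap and the x axis of tub, either way round below 0.3 rad), for 0.05 s.
5. the cap, still on the neck, is turned free (at least 35 degrees) (z of cap in the frame of tub below 0.112 m and angle between the x axis of cap and the x axis of tub, either way round above 0.61 rad), for 0.05 s.
At the end, for the whole second after the job is handed in: All three pieces in the trough; scraper released, standing on its sole; fingers hold the cap level (11 deg) and still, its edge 50 to 150 mm above the rim, within 30 mm of the mouth's axis, touching nothing else; tub upright, within 40 mm of its start (all of step 2 and all of step 3 and z of cap in the frame of tub_mouth between 0.05 and 0.15 m and horizontal distance between cap and tub_mouth below 0.03 m and angle between cap's own z axis and vertical below 0.2 rad and linear speed of each of cap, tub below 0.03 m/s and contact force between the fingers and cap above 1 N and contact force between cap and tub below 0.05 N and angle between tub's own z axis and vertical below 0.06 rad and height (world z) of tub below 0.005 m and distance of tub from where it was at the start of the episode below 0.04 m); the arm keeps its last pose, push and grip.
It fails at once if a tablet piece is touched by the fingers or the arm (contact force between any of the arm, the fingers and chip1 above 0.3 N or contact force between any of the arm, the fingers and chip2 above 0.3 N or contact force between any of the arm, the fingers and chip3 above 0.3 N).
It fails at once if the tub is tipped over 12 degrees, lifted over 15 mm or shifted over 60 mm (angle between tub's own z axis and vertical above 0.21 rad or height (world z) of tub above 0.015 m or distance of tub from where it was at the start of the episode above 0.06 m).
It fails at once if another thing on the bench is knocked or shifted over 30 mm (distance of any of pipette, timer, marker, spatula, reagent, beaker from where it was at the start of the episode above 0.03 m).
It also fails if it takes over 54 s, if anything falls off the work surface, if the arm or the gripper's body presses on something with over 40 N, if the wrist force passes 120 N, or if a joint passes its speed limit or range.

## Working session

There is one attempt and no reset: what is moved stays moved. The work goes in short steps, Python scripts to look and compute and a tool call to move; the robot and the scene stay as the last step left them, time stands still between calls to the robot, and variables do not carry over. Pictures are saved under pics/ and viewed, and the job is handed in when it is done.

Besides the shell and the picture viewer there is one more tool, called after "Emit:" as a command line: name --argument value ..., lists and objects as JSON in quotes. carry_out: Moves the arm, as the interface text tells. Its arguments: {"type":"object","properties":{"commands":{"type":"array"},"force":{"type":"number"}},"required":["commands"]}

```bash
mkdir -p pics; ls; python3 - <<'E'
from plant import r
import cv2,numpy as np
print(r.get_state())
for n in("scene","top"):
    s=r.snapshot(n); cv2.imwrite(f"pics/{n}0.png",s["pixels"][:,:,::-1]); print(n,s["mtx"],s["xyz"],s["rotation"])
    np.savez(f"{n}0.npz",**{k:np.array(v) for k,v in s.items()})
E
```

```text
pics
{'clock': 0.0, 'q': array([ 1.28179355,  0.68999462, -0.19450534,  1.56640095,  0.15728971,
        0.90247172, -0.21510591]), 'qd': array([-4.13556089e-05, -8.62693390e-04,  4.68709488e-04,  2.74793793e-04,
       -1.58241960e-03, -6.87191767e-04,  9.31953668e-05]), 'joint_torque': array([ 7.37255996e-04, -5.27564335e+01, -1.26657262e+00, -1.53432423e+01,
       -5.25271415e-02,  6.55346434e-03,  2.04329408e-04]), 'tool_pos': array([ 0.19801373, -0.5921248 ,  0.24588799]), 'eef_rot': array([ 9.86996787e-01,  1.60737220e-01, -2.16197345e-04, -9.17034219e-04]), 'contact_force': array([-0.11086183,  0.82185438, -0.87651212]), 'moment': array([-0.01811523,  0.00706336,  0.03478554]), 'opening': 0.9969143166260496}
scene [[561.1458984    0.         317.78947163]
 [  0.         561.1458984  234.1463051 ]
 [  0.           0.           1.        ]] [1.00387775 0.49779736 1.02399916] [ 0.33800165  0.88882051 -0.29180059 -0.10298248]
top [[513.91686756   0.         317.73498289]
 [  0.         513.91686756 235.82190445]
 [  0.           0.           1.        ]] [ 3.50989778e-01 -2.62420584e-04  1.09771671e+00] [ 0.70522193 -0.70121739  0.07234943 -0.07564236]
```

View pics/scene0.png

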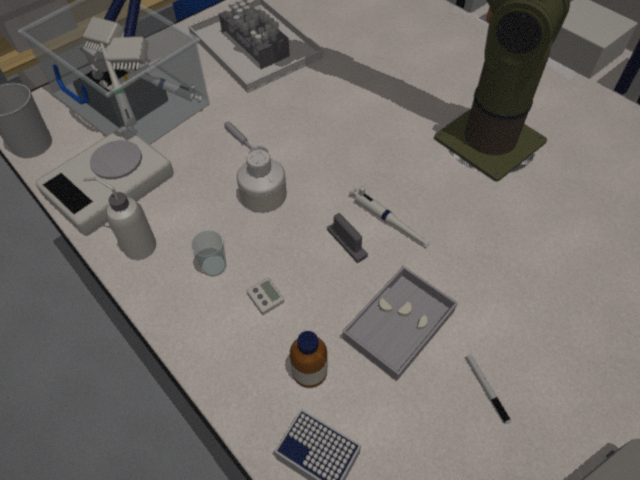

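View pics/top0.png

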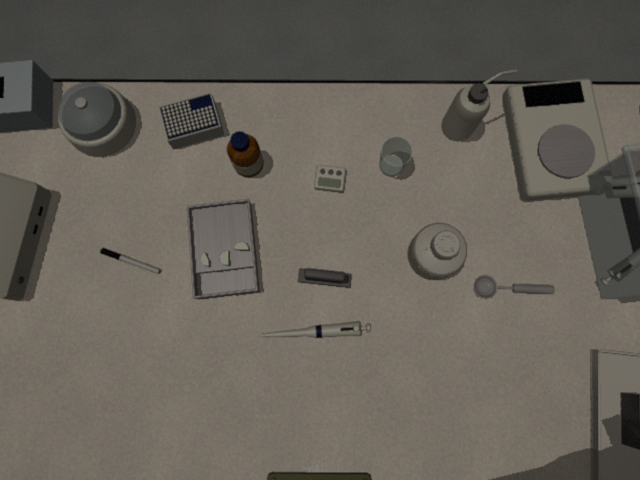

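```bash
cat > h.py <<'E'
import numpy as np,cv2
from scipy.spatial.transform import Rotation as R
def cam(n):
    d=np.load(n+".npz"); return d
def w(d,u,v,z):
    K=d["mtx"]; ray=R.from_quat(d["rotation"]).apply(np.linalg.solve(K,[u,v,1.])); c=d["xyz"]
    return c+ray*(z-c[2])/ray[2]
def p(d,P):
    q=R.from_quat(d["rotation"]).inv().apply(np.atleast_2d(P)-d["xyz"]); q=q@d["mtx"].T; return q[:,:2]/q[:,2:]
def crop(d,u0,v0,u1,v1,f,name,g=1.8):
    im=d["pixels"][v0:v1,u0:u1,::-1]; im=np.clip(im.astype(float)*g,0,255).astype(np.uint8)
    cv2.imwrite(name,cv2.resize(im,None,fx=f,fy=f,interpolation=cv2.INTER_CUBIC))
E
python3 - <<'E'
from h import *
t=cam("top0");s=cam("scene0")
for uv in((320,240),(220,250),(440,250)): print(w(t,*uv,0))
crop(t,180,190,360,300,4.4,"pics/c1.png"); crop(t,370,200,570,310,4,"pics/c2.png");crop(s,320,180,470,385,2.9,"pics/c3.png")
E
```

```text
[0.5752879 0.0006057 0.       ]
[0.55196182 0.21776353 0.        ]
[ 0.55452904 -0.25977955  0.        ]
```

View pics/c1.png

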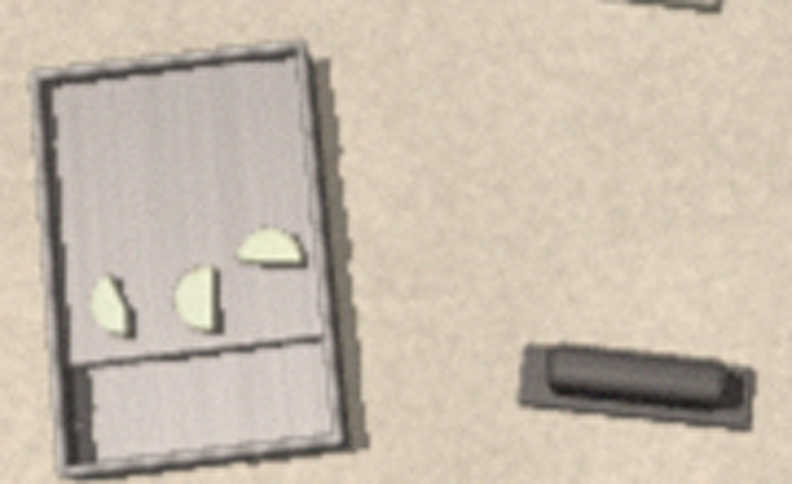

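View pics/c2.png

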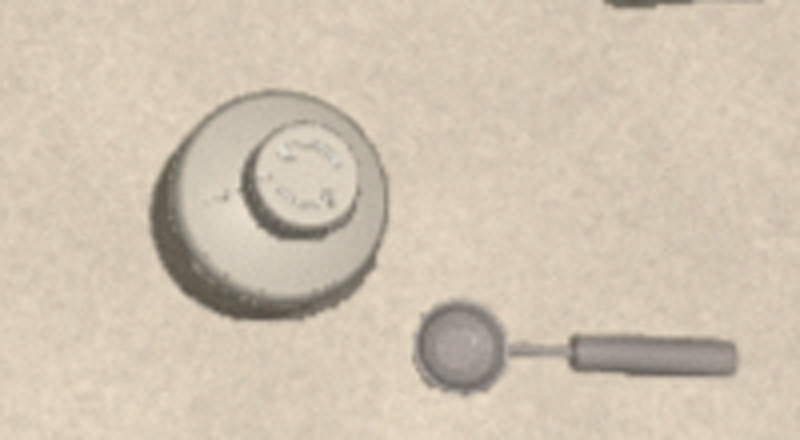

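View pics/c3.png

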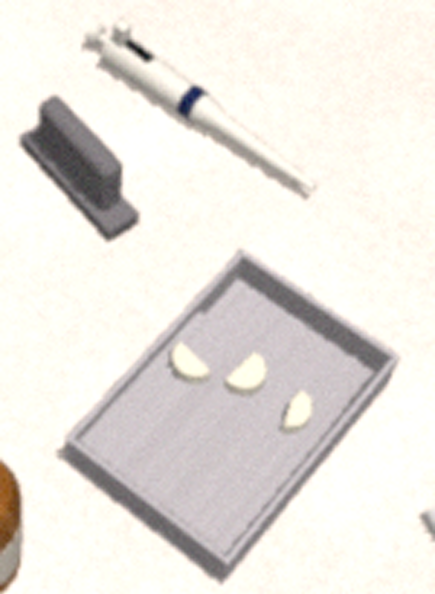

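```bash
cat > fit.py <<'E'
from h import *
from scipy.optimize import least_squares
t=cam("top0");s=cam("scene0")
def T(uv): return np.array([180,190])+(np.array(uv)+.5)/4.4-.5
def S(uv): return np.array([320,180])+(np.array(uv)+.5)/2.9-.5
# rim corners outer, tray frame signs (x,y)
loc={'fl':(.099,.067,.037),'fr':(.099,-.067,.037),'nr':(-.099,-.067,.037),'nl':(-.099,.067,.037)}
ot={'fl':T((36,74)),'fr':T((303,41)),'nr':T((349,440)),'nl':T((62,476))}
os_={'nr':S((240,248)),'nl':S((399,356)),'fl':S((222,566)),'fr':S((64,444))}
def pl(a,L): 
    c,q=np.cos(a[2]),np.sin(a[2]); L=np.array(L); return np.c_[a[0]+c*L[:,0]-q*L[:,1],a[1]+q*L[:,0]+c*L[:,1],L[:,2]]
def res(a):
    k=list(loc); P=pl(a,[loc[i] for i in k])
    return np.r_[(p(t,P)-[ot[i] for i in k]).ravel(),(p(s,P)-[os_[i] for i in k]).ravel()]
f=least_squares(res,[.55,.2,0]); tray=f.x; print("tray",f.x,np.degrees(f.x[2]),f.fun.round(1))
for i in (0,8):
    g=least_squares(lambda a:res(a)[i:i+8],f.x); print(g.x,g.fun.round(1))
for c in((112,304),(200,297),(271,246)):
    P=w(t,*T(c),.034); c,q=np.cos(tray[2]),np.sin(tray[2]); d=P[:2]-tray[:2]; print("chip top",c*d[0]+q*d[1],-q*d[0]+c*d[1])
for c in((187,362),(246,374),(298,410)):
    P=w(s,*S(c),.034); c,q=np.cos(tray[2]),np.sin(tray[2]); d=P[:2]-tray[:2]; print("chip scene",c*d[0]+q*d[1],-q*d[0]+c*d[1])
# scraper sole top corners
so=[(.015,.056,.014),(.015,-.056,.014),(-.015,-.056,.014),(-.015,.056,.014)]
o=np.array([T((527,343)),T((757,368)),T((752,430)),T((519,404))])
def rs(a,ix=range(4)): return (p(t,pl(a,so))-o).ravel()
f=least_squares(rs,[.5,0,0]); print("scraper",f.x,np.degrees(f.x[2]),f.fun.round(1))
gt=[(.010,.042,.066),(.01,-.042,.066),(-.01,-.042,.066),(-.01,.042,.066)]
o2=np.array([T((551,346)),T((726,362)),T((722,399)),T((547,386))])
f2=least_squares(lambda a:(p(t,pl(a,gt))-o2).ravel(),f.x); print("grip",f2.x,f2.fun.round(1))
print("proj sole in c3",((p(s,pl(f.x,so+gt))-[320,180]+.5)*2.9-.5).round())
E
python3 fit.py
```

```text
tray [0.55180773 0.20699804 0.13129111] 7.522426700988882 [-1.2 -0.8  0.4 -0.9 -0.7  0.  -0.2 -0.   1.3 -0.6 -0.4 -1.8 -0.4  0.3
 -0.6 -0.1]
[0.55098669 0.20606679 0.13246635] [-0.9 -0.4  0.8 -0.5 -0.2  0.4  0.3  0.4]
[0.55268757 0.20789194 0.12979593] [ 1.2  0.1 -0.5 -1.3 -0.3  0.8 -0.5  0.5]
chip top -0.02006664404995283 0.03746727937696606
chip top -0.02196569188504959 -0.004492387865212801
chip top -0.0015433252248732545 -0.040450063267053256
chip scene -0.0026308282798581024 -0.040220246336713644
chip scene -0.021456936623218903 -0.0040062879804334366
chip scene -0.022001261704423805 0.038641836237081326
scraper [ 0.49163702 -0.0098929  -0.10448766] -5.98670176839757 [-0.  -0.   0.1  0.  -0.2 -0.   0.1  0.1]
grip [ 0.49087574 -0.00841011 -0.07867137] [-0.8 -0.4  0.7 -0.6  0.9  0.8 -0.8  0.2]
proj sole in c3 [[107. 233.]
 [ 18. 135.]
 [ 49. 117.]
 [139. 213.]
 [103. 177.]
 [ 35. 103.]
 [ 56.  90.]
 [125. 164.]]
```

```bash
cat >> h.py <<'E'
def down(heading): # tool x heading (deg), z down
    return R.from_euler('z',heading,degrees=True)*R.from_quat([1,0,0,0])
def delta(x,y,z,heading,base=None):
    from plant import r
    st=r.get_state(); p0,R0=(st["tool_pos"],R.from_quat(st["eef_rot"])) if base is None else base
    rv=(R0.inv()*down(heading)).as_rotvec(); sh=R0.inv().apply(np.array([x,y,z])-p0)*100
    return rv.round(3),sh.round(2)
def show():
    from plant import r
    st=r.get_state(); m=R.from_quat(st["eef_rot"]).as_matrix()
    print("t%.2f"%st["clock"],st["tool_pos"].round(4),"head %.1f"%np.degrees(np.arctan2(m[1,0],m[0,0])),"z",m[:,2].round(3),"F",st["contact_force"].round(1),"M",st["moment"].round(2),"op %.3f"%st["opening"],"q",st["q"].round(2))
E
python3 - <<'E'
from h import *
t=cam("top0");s=cam("scene0")
print("reagent",w(t,240,140,.14), w(s,308,340,.14))
print("timer",w(t,330,179,.018),"beaker base",w(t,391,165,0))
T=lambda c:np.array([370,200])+(np.array(c)+.5)/4-.5
print("cap top",w(t,*T((306,176)),.129),w(s,259,155,.129))
show(); print(delta(.4915,-.0095,.13,84.4))
E
```

```text
reagent [0.74846668 0.16037197 0.14      ] [0.74881328 0.163886   0.14      ]
timer [ 0.70866579 -0.02069127  0.018     ] beaker base [ 0.74824345 -0.15813535  0.        ]
cap top [ 0.54311069 -0.2415635   0.129     ] [ 0.53663285 -0.2477732   0.129     ]
t0.10 [ 0.198  -0.5922  0.246 ] head 18.5 z [-0.001  0.002 -1.   ] F [-0.5 -0.3  0.3] M [-0.03  0.    0.01] op 0.999 q [ 1.28  0.69 -0.19  1.57  0.16  0.9  -0.22]
(array([-2.00e-03, -1.00e-03, -1.15e+00]), array([ 46.32, -45.93,  11.67]))
```

Emit:
carry_out --commands '[[[0,0,-1.15,46.3,-45.9,11.5,8.8],[0,0,-1.15,46.3,-45.9,11.5,8.8],[0,0,-1.15,46.3,-45.9,11.5,8.8],[0,0,-1.15,46.3,-45.9,11.5,8.8],[0,0,-1.15,46.3,-45.9,11.5,8.8],[0,0,-1.15,46.3,-45.9,11.5,8.8],[0,0,-1.15,46.3,-45.9,11.5,8.8],[0,0,-1.15,46.3,-45.9,11.5,8.8],[0,0,-1.15,46.3,-45.9,11.5,8.8],[0,0,-1.15,46.3,-45.9,11.5,8.8]]]'

```text
clock: 0.93
tool_pos: [0.3833, -0.2246, 0.1739]
eef_rot: [0.739, 0.673, 0.0, -0.0]
contact_force: [0.7, -0.3, -0.3]
opening: 0.996
```

```bash
python3 -c "
from h import *
show();print(delta(.4915,-.0095,.13,84.4))"
```

```text
t0.93 [ 0.3833 -0.2246  0.1739] head 84.7 z [-0.     0.001 -1.   ] F [ 0.7 -0.3 -0.3] M [-0.07 -0.17 -0.07] op 0.996 q [ 0.67  0.61 -0.37  2.16  0.5   0.45 -0.19]
(array([-0.   , -0.001,  0.005]), array([22.43,  8.78,  4.4 ]))
```

Emit:
carry_out --commands '[[[0,0,0.005,22.4,8.8,4.4,8.8],[0,0,0.005,22.4,8.8,4.4,8.8],[0,0,0.005,22.4,8.8,4.4,8.8],[0,0,0.005,22.4,8.8,4.4,8.8],[0,0,0.005,22.4,8.8,4.4,8.8],[0,0,0.005,22.4,8.8,4.4,8.8],[0,0,0.005,22.4,8.8,4.4,8.8],[0,0,0.005,22.4,8.8,4.4,8.8]]]'

```text
clock: 1.6
tool_pos: [0.493, -0.0093, 0.1298]
eef_rot: [0.741, 0.672, 0.0, -0.0]
contact_force: [-0.8, -0.6, -0.4]
opening: 0.996
```

```bash
python3 -c "
from h import *
show();print(delta(.4915,-.0095,.041,84.4))"
```

```text
t1.60 [ 0.493  -0.0093  0.1298] head 84.4 z [-0.     0.001 -1.   ] F [-0.8 -0.6 -0.4] M [-0.09 -0.04  0.02] op 0.996 q [ 0.09  0.73 -0.26  2.06  0.44  0.41 -0.62]
(array([-0.   , -0.001, -0.   ]), array([-0.04, -0.15,  8.88]))
```

Emit:
carry_out --commands '[[[0,0,0,0,-0.1,8.9,8.8],[0,0,0,0,-0.1,8.9,8.8],[0,0,0,0,-0.1,8.9,8.8],[0,0,0,0,-0.1,8.9,8.8],[0,0,0,0,-0.1,8.9,1],[0,0,0,0,-0.1,8.9,1],[0,0,0,0,-0.1,8.9,1],[0,0,0,0,-0.1,8.9,1],[0,0,0,0,-0.1,8.9,1],[0,0,0,0,-0.1,8.9,1]]]' --force 35

```text
clock: 2.43
tool_pos: [0.492, -0.012, 0.0422]
eef_rot: [0.743, 0.67, 0.001, 0.001]
contact_force: [-0.6, -0.2, 0.2]
opening: 0.569
```

```bash
python3 -c "
from h import *
show()
from plant import r
s=r.snapshot('top');np.savez('t1.npz',**{k:np.array(v) for k,v in s.items()})
crop(cam('t1'),180,190,400,330,3.6,'pics/t1.png')"
```

```text
t2.43 [ 0.492  -0.012   0.0422] head 84.1 z [ 0.002  0.    -1.   ] F [-0.6 -0.2  0.2] M [-0.06 -0.07  0.01] op 0.569 q [ 0.    0.89 -0.12  2.1   0.52  0.18 -0.69]
```

View pics/t1.png

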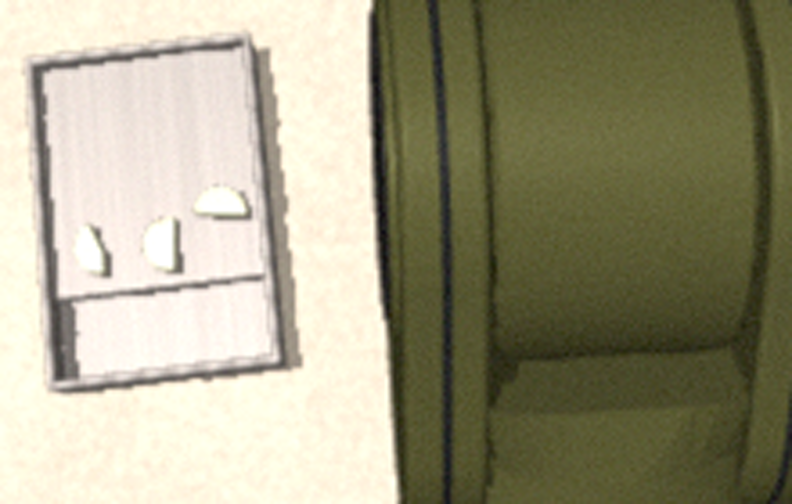

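Emit:
carry_out --commands '[[[0,0,0,0,0,0,1],[0,0,0,0,0,0,1],[0,0,0,0,0,0,1],[0,0,0,0,0,0,1],[0,0,0,0,0,0,1],[0,0,0,0,0,0,1]]]' --force 35

```text
clock: 2.98
tool_pos: [0.4912, -0.0119, 0.0412]
eef_rot: [0.743, 0.67, -0.0, -0.0]
contact_force: [-1.1, 0.1, -0.4]
opening: 0.224
```

```bash
python3 -c "
from h import *
show()
from plant import r
s=r.snapshot('scene');np.savez('s1.npz',**{k:np.array(v) for k,v in s.items()})
crop(cam('s1'),280,120,480,330,2.8,'pics/s1.png')"
```

```text
t2.98 [ 0.4912 -0.0119  0.0412] head 84.1 z [-0.001 -0.    -1.   ] F [-1.1  0.1 -0.4] M [-0.06 -0.02  0.06] op 0.224 q [ 0.    0.89 -0.12  2.1   0.52  0.18 -0.69]
```

View pics/s1.png

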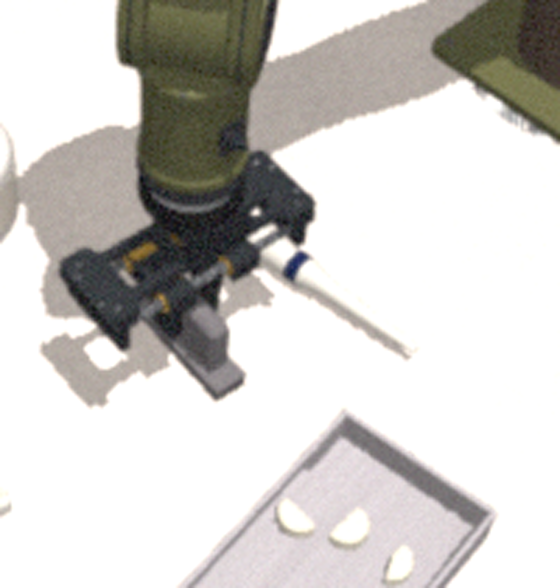

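```bash
python3 -c "
from h import *
print(delta(.4915,-.0115,.13,84.1),delta(.597,.211,.13,97.5))"
```

```text
(array([-0.001,  0.   ,  0.   ]), array([ 0.04,  0.02, -8.88])) (array([-0.001,  0.   , -0.234]), array([23.26,  8.23, -8.89]))
```

Emit:
carry_out --commands '[[[0,0,0,0,0,-4,1],[0,0,0,0,0,-8,1],[0,0,-0.06,3,1,-8.9,1],[0,0,-0.12,7,2.5,-8.9,1],[0,0,-0.18,11,4,-8.9,1],[0,0,-0.234,15,5.5,-8.9,1],[0,0,-0.234,19,7,-8.9,1],[0,0,-0.234,22,7.9,-8.9,1],[0,0,-0.234,23.3,8.2,-8.9,1],[0,0,-0.234,23.3,8.2,-8.9,1]]]'

```text
clock: 3.87
tool_pos: [0.5971, 0.2176, 0.1302]
eef_rot: [0.657, 0.754, 0.002, -0.001]
contact_force: [0.0, 0.2, -1.8]
opening: 0.223
```

Emit:
carry_out --commands '[[[0,0,0,0,0,0,1],[0,0,0,0,0,0,1]]]'

```text
clock: 4.03
tool_pos: [0.5963, 0.2091, 0.1296]
eef_rot: [0.66, 0.751, -0.002, 0.0]
contact_force: [-1.0, -0.5, -1.7]
opening: 0.224
```

```bash
python3 -c "
from h import *
show();print(delta(.597,.211,.066,97.5))
from plant import r
for n in('scene','top'):
  s=r.snapshot(n);np.savez(n+'2.npz',**{k:np.array(v) for k,v in s.items()})
crop(cam('scene2'),260,160,480,400,2.5,'pics/s2.png')
crop(cam('top2'),150,130,350,330,3,'pics/t2.png')"
```

```text
t4.03 [0.5963 0.2091 0.1296] head 97.4 z [-0.002 -0.003 -1.   ] F [-1.  -0.5 -1.7] M [-0.11 -0.09  0.01] op 0.224 q [-0.22  0.86 -0.36  1.63  0.42  0.73 -0.65]
(array([-0.002,  0.003, -0.001]), array([0.2 , 0.1 , 6.36]))
```

View pics/s2.png

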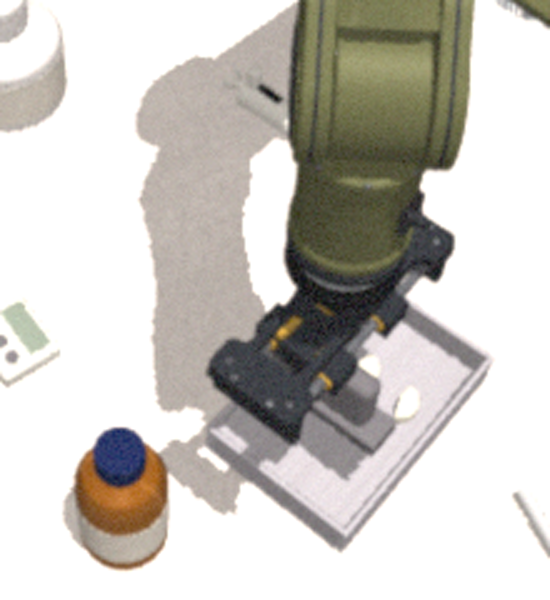

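View pics/t2.png

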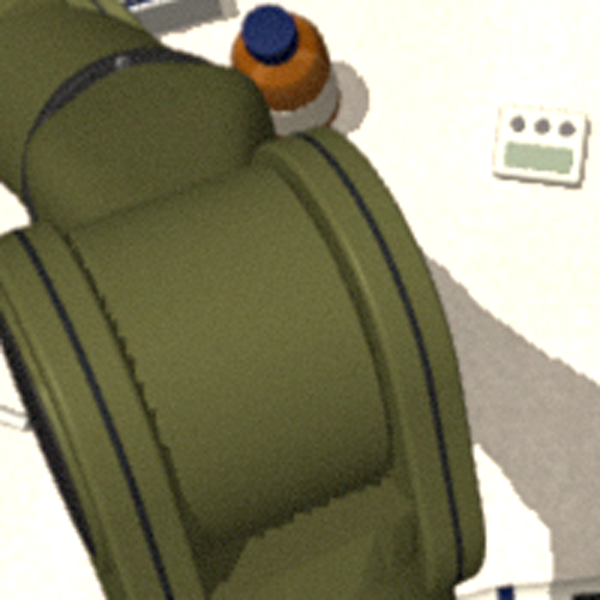

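```bash
python3 -c "
from h import *
s=cam('scene2')
a=np.radians(7.4);c,q=np.cos(a),np.sin(a)
tx,ty=.5963,.2091
cx,cy=tx-q*.002,ty+c*.002
L=np.array([(.015,.056,.1026),(.015,.056,.0886),(-.015,.056,.1026),(-.015,.056,.0886),(-.01,.042,.1546),(.01,.042,.1546)])
P=np.c_[cx+c*L[:,0]-q*L[:,1],cy+q*L[:,0]+c*L[:,1],L[:,2]]
print(((p(s,P)-[260,160]+.5)*2.5-.5).round())
print(p(s,[[.597,.211,.06]]))
crop(s,370,280,450,360,8,'pics/s2b.png',1.2)
print(((p(s,P)-[370,280]+.5)*8-.5).round())
"
```

```text
[[372. 450.]
 [370. 458.]
 [397. 421.]
 [394. 429.]
 [386. 380.]
 [369. 399.]]
[[386.10448302 326.37893393]]
[[312. 480.]
 [305. 507.]
 [390. 388.]
 [382. 415.]
 [355. 257.]
 [301. 319.]]
```

View pics/s2b.png

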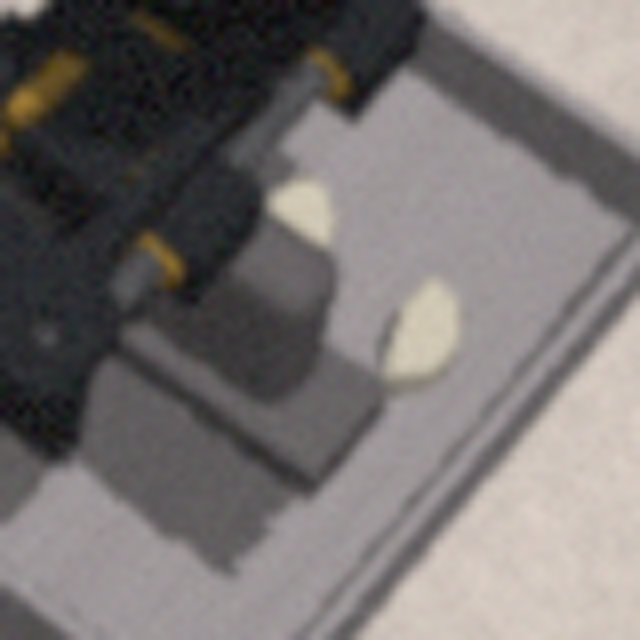

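Emit:
carry_out --commands '[[[0,0,0,0.2,0.1,2,1],[0,0,0,0.2,0.1,4,1],[0,0,0,0.2,0.1,5.5,1],[0,0,0,0.2,0.1,6,1],[0,0,0,0.2,0.1,6.3,1],[0,0,0,0.2,0.1,6.3,1]]]'

```text
clock: 4.63
tool_pos: [0.5978, 0.2127, 0.0673]
eef_rot: [0.66, 0.752, -0.0, 0.0]
contact_force: [-0.8, 0.3, -1.3]
opening: 0.219
```

```bash
python3 -c "
from h import *
show()
from plant import r
s=r.snapshot('scene');np.savez('scene3.npz',**{k:np.array(v) for k,v in s.items()})
crop(cam('scene3'),340,260,470,380,6,'pics/s3.png',1.2)"
```

```text
t4.63 [0.5978 0.2127 0.0673] head 97.5 z [-0.    -0.001 -1.   ] F [-0.8  0.3 -1.3] M [-0.02 -0.12  0.  ] op 0.219 q [-0.24  0.95 -0.32  1.65  0.46  0.62 -0.68]
```

View pics/s3.png

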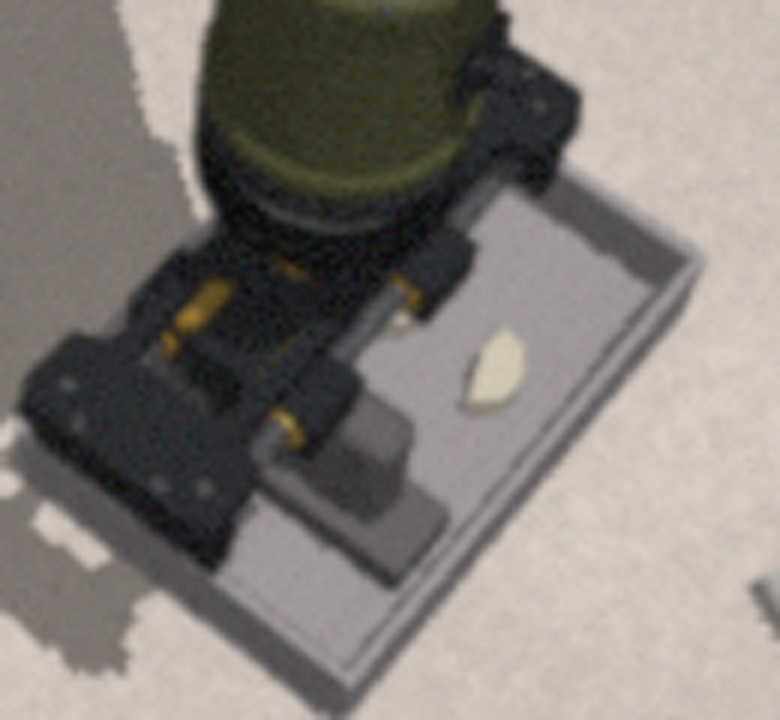

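Emit:
carry_out --commands '[[[0,0,0,-0.1,0,0.15,1],[0,0,0,-0.1,0,0.25,1],[0,0,0,-0.1,-0.8,0.25,1],[0,0,0,-0.1,-1.6,0.25,1],[0,0,0,-0.1,-2.2,0.25,1],[0,0,0,-0.1,-2.8,0.25,1],[0,0,0,-0.1,-3.4,0.25,1],[0,0,0,-0.1,-4.0,0.25,1],[0,0,0,-0.1,-4.5,0.25,1],[0,0,0,-0.1,-5.0,0.25,1]]]'

```text
clock: 5.52
tool_pos: [0.548, 0.206, 0.065]
eef_rot: [0.659, 0.752, 0.0, 0.0]
contact_force: [-0.7, 0.4, -2.4]
opening: 0.224
```

```bash
python3 -c "
from h import *
show()
from plant import r
s=r.snapshot('scene');np.savez('scene3.npz',**{k:np.array(v) for k,v in s.items()})
crop(cam('scene3'),340,260,470,380,6,'pics/s4.png',1.2)"
```

```text
t5.52 [0.548 0.206 0.065] head 97.5 z [ 0.  0. -1.] F [-0.7  0.4 -2.4] M [ 0.01 -0.13 -0.07] op 0.224 q [-0.28  0.91 -0.28  1.81  0.48  0.49 -0.75]
```

View pics/s4.png

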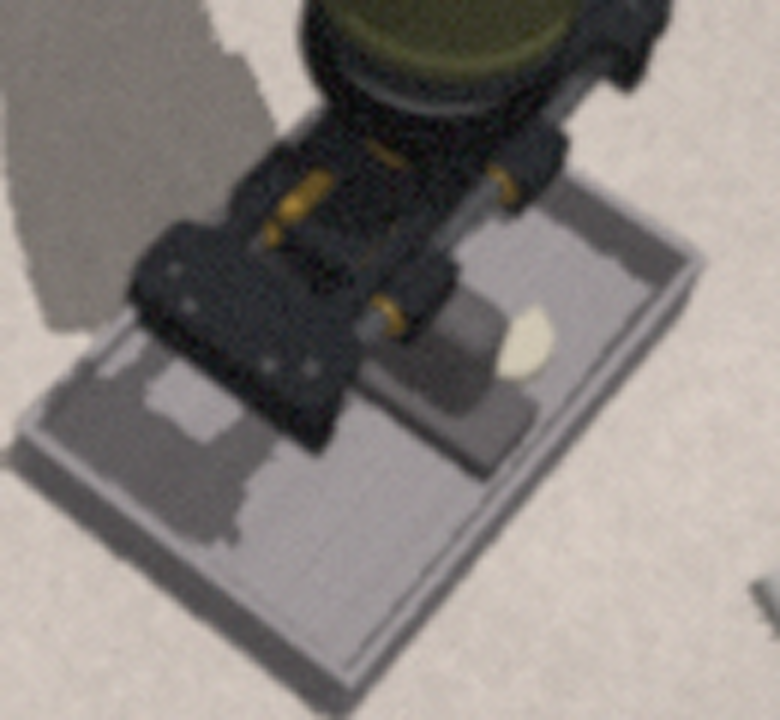

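Emit:
carry_out --commands '[[[0,0,0,0,-0.5,0,1],[0,0,0,0,-1.0,0,1],[0,0,0,0,-1.5,0,1],[0,0,0,0,-2.0,0,1],[0,0,0,0,-2.4,0,1],[0,0,0,0,-2.8,0,1],[0,0,0,0,-3.2,0,1],[0,0,0,0,-3.6,0,1],[0,0,0,0,-3.8,0,1],[0,0,0,0,-3.8,0,1]]]'

```text
clock: 6.4
tool_pos: [0.51, 0.201, 0.0648]
eef_rot: [0.659, 0.752, -0.0, -0.0]
contact_force: [-0.1, -0.5, -1.2]
opening: 0.221
```

```bash
python3 -c "
from h import *
show()
from plant import r
s=r.snapshot('scene');np.savez('scene3.npz',**{k:np.array(v) for k,v in s.items()})
crop(cam('scene3'),340,260,470,380,6,'pics/s5.png',1.2)"
```

```text
t6.40 [0.51   0.201  0.0648] head 97.5 z [-0.001 -0.    -1.   ] F [-0.1 -0.5 -1.2] M [-0.05 -0.09 -0.03] op 0.221 q [-0.32  0.88 -0.24  1.92  0.5   0.4  -0.81]
```

View pics/s5.png

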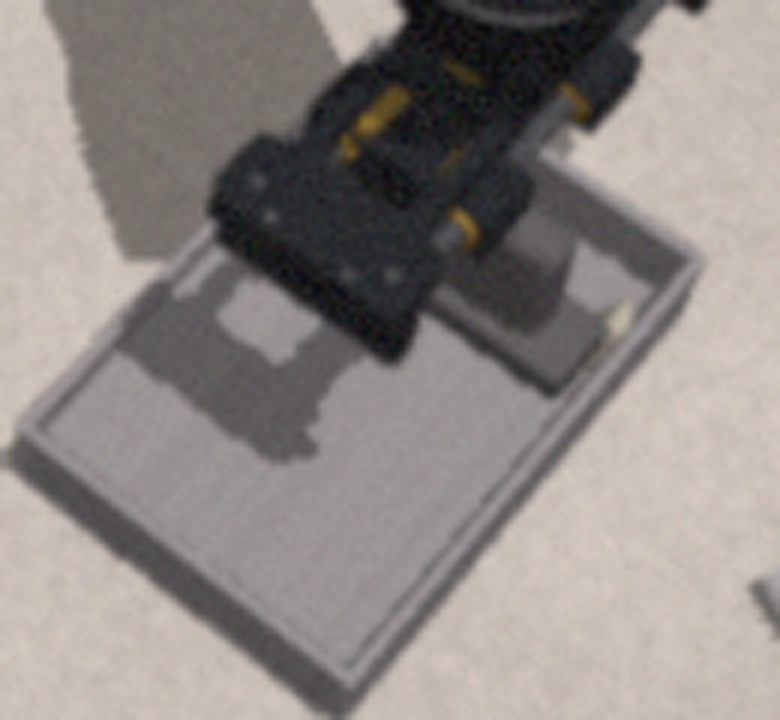

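```bash
python3 -c "
from h import *
print(delta(.4912,-.012,.13,88))"
```

```text
(array([-0.   ,  0.   ,  0.166]), array([-20.87,  -4.7 ,  -6.51]))
```

Emit:
carry_out --commands '[[[0,0,0,0,0.5,0,1],[0,0,0,0,1.0,0,1],[0,0,0,0,1.0,-3,1],[0,0,0,0,1,-6.5,1],[0,0,0.05,-4,0,-6.5,1],[0,0,0.1,-8,-1,-6.5,1],[0,0,0.166,-12,-2.2,-6.5,1],[0,0,0.166,-16,-3.4,-6.5,1],[0,0,0.166,-19.5,-4.4,-6.5,1],[0,0,0.166,-20.9,-4.7,-6.5,1]]]'

```text
clock: 7.28
tool_pos: [0.49, -0.0197, 0.1297]
eef_rot: [0.722, 0.692, -0.003, 0.001]
contact_force: [-0.2, 0.2, -1.2]
opening: 0.223
```

```bash
python3 -c "
from h import *
show()
from plant import r
for n in('scene','top'):
  s=r.snapshot(n);np.savez(n+'6.npz',**{k:np.array(v) for k,v in s.items()})
crop(cam('scene6'),280,140,480,390,2.4,'pics/s6.png',1.2)
crop(cam('top6'),180,190,300,310,5,'pics/t6.png',1.5)
show();print(delta(.4912,-.012,.042,88))"
```

```text
t7.28 [ 0.49   -0.0197  0.1297] head 87.5 z [-0.002 -0.005 -1.   ] F [-0.2  0.2 -1.2] M [-0.08 -0.04 -0.01] op 0.223 q [ 0.12  0.73 -0.29  2.06  0.49  0.42 -0.6 ]
t7.38 [ 0.4913 -0.0171  0.1298] head 87.6 z [-0.    -0.003 -1.   ] F [ 1.5  0.3 -1.1] M [-0.02 -0.15 -0.02] op 0.229 q [ 0.12  0.73 -0.29  2.06  0.49  0.42 -0.6 ]
(array([-0.   ,  0.003, -0.008]), array([ 0.54, -0.03,  8.78]))
```

View pics/s6.png

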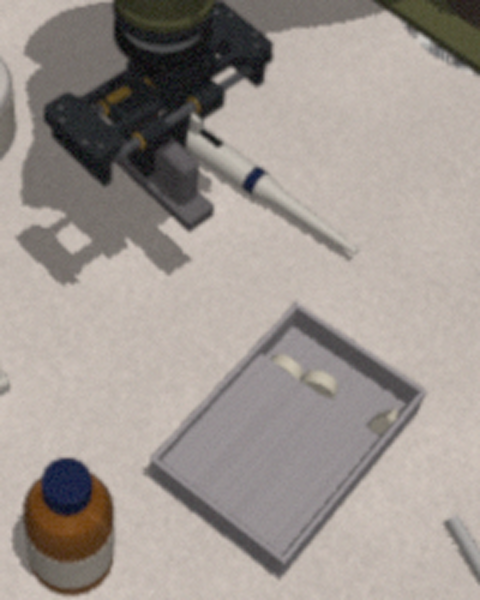

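View pics/t6.png

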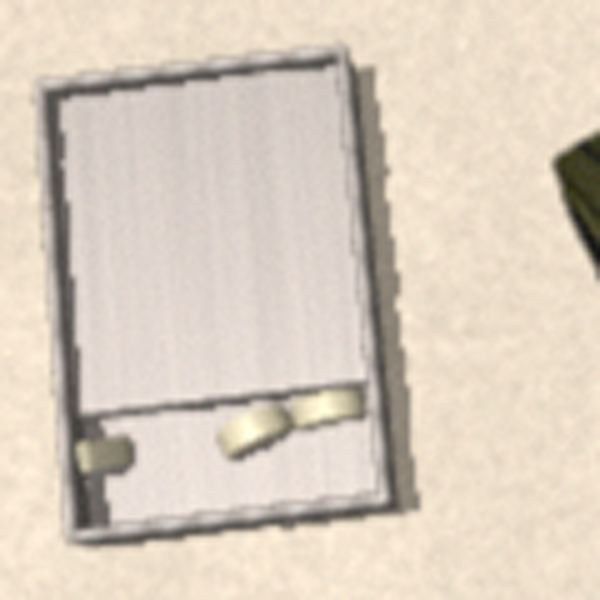

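Emit:
carry_out --commands '[[[0,0,0,0.2,0,3.5,1],[0,0,0,0.2,0,6.5,1],[0,0,0,0.2,0,8.0,1],[0,0,0,0.2,0,8.5,1],[0,0,0,0.2,0,8.75,1],[0,0,0,0.2,0,8.85,1],[0,0,0,0.2,0,8.85,1]]]'

```text
clock: 7.97
tool_pos: [0.4923, -0.0097, 0.042]
eef_rot: [0.719, 0.695, 0.001, 0.0]
contact_force: [-0.0, -0.2, -2.0]
opening: 0.227
```

```bash
python3 -c "
from h import *
show()
t=cam('top6')
for c in((330,388),(330,405),(255,430),(110,455)):
  P=w(t,180+c[0]/5,190+c[1]/5,.02);d=P[:2]-[.5515,.2065];a=.1313;print(d[0]*np.cos(a)+d[1]*np.sin(a),-d[0]*np.sin(a)+d[1]*np.cos(a))
"
```

```text
t7.97 [ 0.4923 -0.0097  0.042 ] head 88.0 z [ 0.002  0.001 -1.   ] F [-0.  -0.2 -2. ] M [-0.02 -0.12  0.01] op 0.227 q [ 0.01  0.89 -0.13  2.1   0.58  0.19 -0.68]
-0.04690780668320823 -0.043771836472447666
-0.054132200302546646 -0.04307530386077934
-0.06074847708772889 -0.010630198604780962
-0.06363968978165328 0.05097403159953737
```

Emit:
carry_out --commands '[[[0,0,0,0,0,0.1,1],[0,0,0,0,0,0.15,1],[0,0,0,0,0,0.15,1]]]'

```text
clock: 8.22
tool_pos: [0.4923, -0.0101, 0.0411]
eef_rot: [0.719, 0.695, 0.001, 0.001]
contact_force: [-0.3, 1.3, 4.6]
opening: 0.223
```

```bash
python3 -c "
from h import *
show()"
```

```text
t8.22 [ 0.4923 -0.0101  0.0411] head 88.0 z [ 0.003  0.    -1.   ] F [-0.3  1.3  4.6] M [ 0.03  0.03 -0.03] op 0.223 q [ 0.01  0.89 -0.13  2.1   0.58  0.18 -0.69]
```

Emit:
carry_out --commands '[[[0,0,0,0,0,0,6],[0,0,0,0,0,0,6],[0,0,0,0,0,0,6],[0,0,0,0,0,0,6],[0,0,0,0,0,0,6],[0,0,0,0,0,0,6],[0,0,0,0,0,-4,8.8],[0,0,0,0,0,-8,8.8],[0,0,0,0,0,-12,8.8],[0,0,0,0,0,-15,8.8]]]'

```text
clock: 9.05
tool_pos: [0.4915, -0.0102, 0.1924]
eef_rot: [0.719, 0.695, 0.001, 0.0]
contact_force: [0.6, -0.3, -0.8]
opening: 0.955
```

```bash
python3 -c "
from h import *
from plant import r
show()
for n in('scene','top'):
  s=r.snapshot(n);np.savez(n+'7.npz',**{k:np.array(v) for k,v in s.items()})
crop(cam('scene7'),180,120,480,345,2.6,'pics/s7.png',1.2)
crop(cam('top7'),370,200,570,310,4,'pics/t7.png',1.3)
crop(cam('scene7'),220,135,300,215,8,'pics/s7b.png',1.2)
"
```

```text
t9.05 [ 0.4915 -0.0102  0.1924] head 88.0 z [ 0.001  0.    -1.   ] F [ 0.6 -0.3 -0.8] M [-0.01 -0.1  -0.01] op 0.955 q [ 0.18  0.62 -0.4   2.01  0.43  0.58 -0.55]
```

View pics/s7.png

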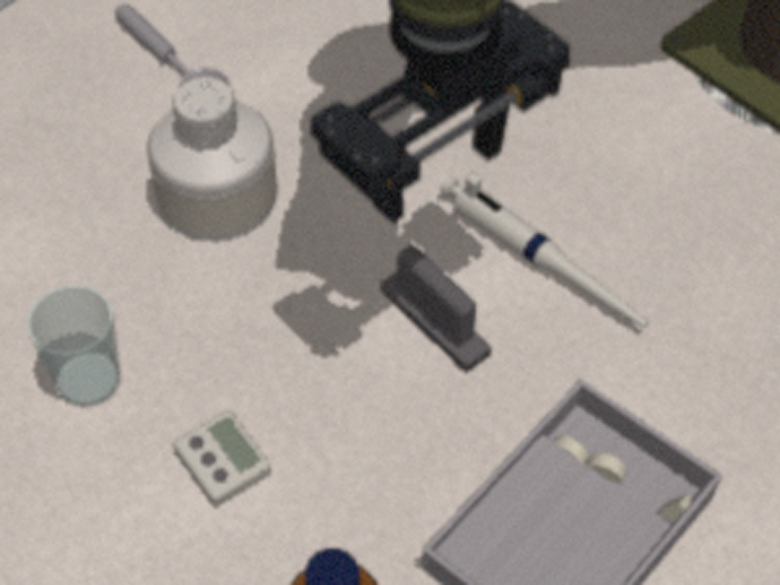

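View pics/t7.png

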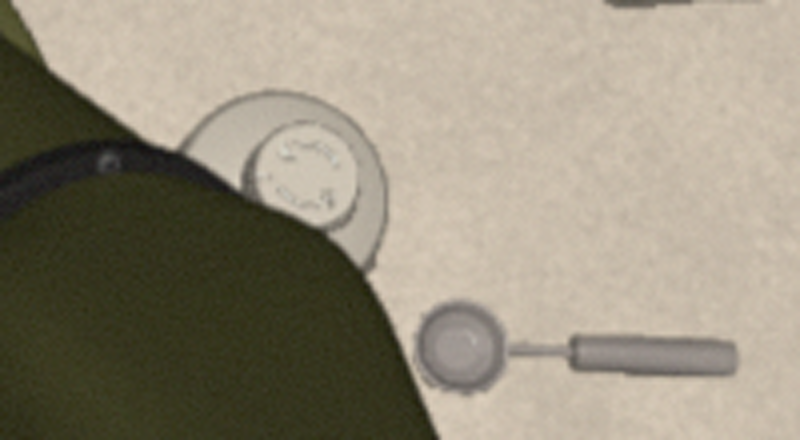

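View pics/s7b.png

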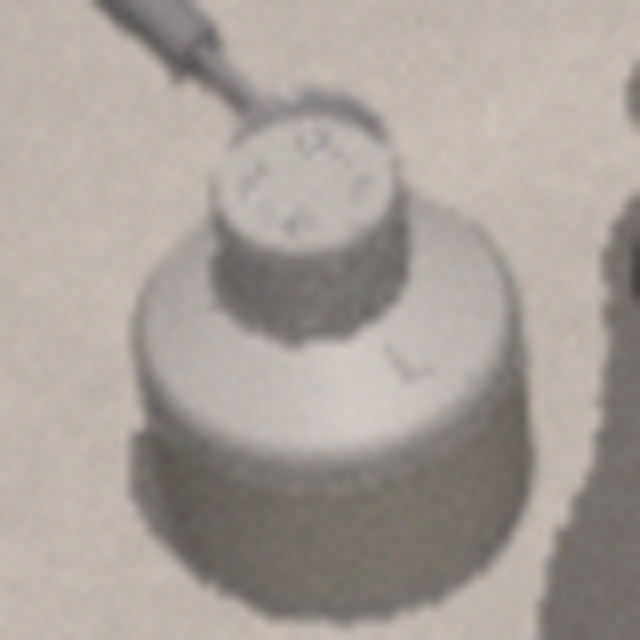

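```bash
python3 - <<'E'
from h import *
t=cam("top7");s=cam("scene7")
T=lambda c:np.array([370,200])+(np.array(c)+.5)/4-.5
S=lambda c:np.array([220,135])+(np.array(c)+.5)/8-.5
print(w(t,*T((305,174)),.129),w(s,*S((306,182)),.129))
# check: project circles
def circ(d,c,r,z,f):
    a=np.linspace(0,2*np.pi,80); q=f(p(d,np.c_[c[0]+r*np.cos(a),c[1]+r*np.sin(a),0*a+z])); return q.min(0).round(),q.max(0).round()
ft=lambda q:(q-[370,200]+.5)*4-.5
fs=lambda q:(q-[220,135]+.5)*8-.5
for c in([.5415,-.242],[.543,-.242],[.539,-.245]):
    print(c,"top cap",circ(t,c,.026,.129,ft),"sh",circ(t,c,.055,.074,ft),"| scene cap",circ(s,c,.026,.129,fs),"body",circ(s,c,.055,.074,fs),circ(s,c,.055,0,fs))
show()
E
```

```text
[ 0.54408643 -0.24112896  0.129     ] [ 0.54287486 -0.24398626  0.129     ]
[0.5415, -0.242] top cap (array([253., 126.]), array([361., 233.])) sh (array([172.,  94.]), array([390., 308.])) | scene cap (array([220., 115.]), array([409., 253.])) body (array([140., 178.]), array([527., 467.])) (array([172., 348.]), array([542., 632.]))
[0.543, -0.242] top cap (array([253., 123.]), array([361., 230.])) sh (array([172.,  91.]), array([390., 305.])) | scene cap (array([215., 118.]), array([405., 256.])) body (array([135., 180.]), array([523., 469.])) (array([168., 350.]), array([538., 634.]))
[0.539, -0.245] top cap (array([259., 131.]), array([368., 238.])) sh (array([178.,  99.]), array([396., 313.])) | scene cap (array([220., 105.]), array([409., 243.])) body (array([141., 168.]), array([527., 456.])) (array([173., 338.]), array([542., 621.]))
t9.15 [ 0.4941 -0.01    0.1941] head 88.0 z [ 0.009  0.001 -1.   ] F [ 0.6  0.1 -0.3] M [ 0.   -0.11 -0.03] op 0.998 q [ 0.18  0.62 -0.4   2.01  0.43  0.58 -0.55]
```

```bash
python3 -c "
from h import *
print(delta(.543,-.2425,.18,60))"
```

```text
(array([ 0.008, -0.003,  0.488]), array([-23.06,   5.71,   1.43]))
```

Emit:
carry_out --commands '[[[0,0,0.49,-23.1,5.7,1.4,8.8],[0,0,0.49,-23.1,5.7,1.4,8.8],[0,0,0.49,-23.1,5.7,1.4,8.8],[0,0,0.49,-23.1,5.7,1.4,8.8],[0,0,0.49,-23.1,5.7,1.4,8.8],[0,0,0.49,-23.1,5.7,1.4,8.8],[0,0,0.49,-23.1,5.7,1.4,8.8],[0,0,0.49,-23.1,5.7,1.4,8.8],[0,0,0.49,-23.1,5.7,1.4,8.8],[0,0,0.49,-23.1,5.7,1.4,8.8]]]'

```text
clock: 9.98
tool_pos: [0.5401, -0.2408, 0.1755]
eef_rot: [0.866, 0.501, -0.0, -0.001]
contact_force: [0.3, 0.7, 0.5]
opening: 0.999
```

```bash
python3 -c "
from h import *
from plant import r
show();print(delta(.543,-.2425,.107,60))
s=r.snapshot('scene');np.savez('scene8.npz',**{k:np.array(v) for k,v in s.items()})
crop(cam('scene8'),180,90,340,230,4,'pics/s8.png',1.3)"
```

```text
t9.98 [ 0.5401 -0.2408  0.1755] head 60.1 z [-0.001  0.002 -1.   ] F [0.3 0.7 0.5] M [-0.01 -0.04 -0.02] op 0.999 q [ 0.52  0.75 -0.31  1.73  0.32  0.71 -0.48]
(array([-0.002, -0.001,  0.002]), array([-0.01,  0.35,  6.85]))
```

View pics/s8.png

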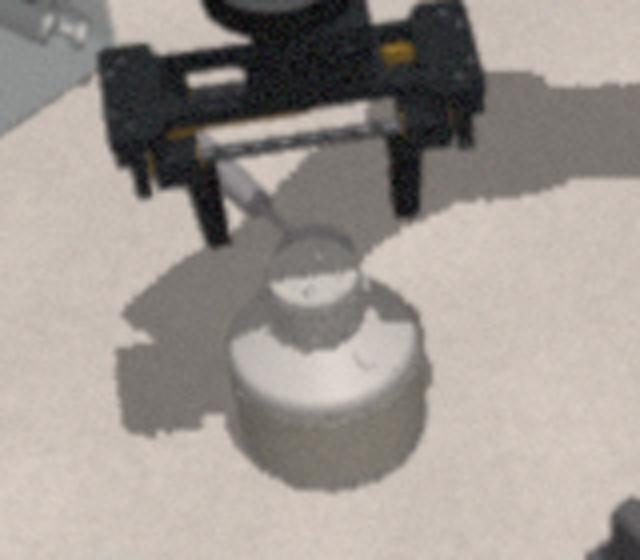

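Emit:
carry_out --commands '[[[0,0,0,0,0.3,2.5,8.8],[0,0,0,0,0.3,5,8.8],[0,0,0,0,0.3,6.3,8.8],[0,0,0,0,0.3,6.8,8.8],[0,0,0,0,0.3,6.8,8.8],[0,0,0,0,0.3,6.8,8.8]]]'

```text
clock: 10.53
tool_pos: [0.5434, -0.2439, 0.1084]
eef_rot: [0.866, 0.5, 0.0, 0.0]
contact_force: [0.6, -0.2, 0.7]
opening: 0.996
```

```bash
python3 -c "
from h import *
from plant import r
show();print(delta(.543,-.2425,.107,60))"
```

```text
t10.53 [ 0.5434 -0.2439  0.1084] head 60.0 z [ 0.001  0.    -1.   ] F [ 0.6 -0.2  0.7] M [-0.04 -0.02  0.02] op 0.996 q [ 0.5   0.85 -0.27  1.76  0.37  0.58 -0.52]
(array([ 0.001, -0.   , -0.   ]), array([ 0.1 , -0.1 ,  0.14]))
```

Emit:
carry_out --commands '[[[0,0,0,0.1,-0.1,0.1,4],[0,0,0,0.1,-0.1,0.1,4],[0,0,0,0.1,-0.1,0.1,4],[0,0,0,0.1,-0.1,0.1,4],[0,0,0,0.1,-0.1,0.1,4],[0,0,0,0.1,-0.1,0.1,4],[0,0,0,0.1,-0.1,0.1,4],[0,0,0,0.1,-0.1,0.1,4],[0,0,0,0.1,-0.1,0.1,4],[0,0,0,0.1,-0.1,0.1,4]]]' --force 45

```text
clock: 11.37
tool_pos: [0.5425, -0.2433, 0.107]
eef_rot: [0.866, 0.499, -0.0, 0.0]
contact_force: [-1.1, 0.4, 3.9]
opening: 0.584
```

```bash
python3 -c "
from h import *
from plant import r
show()
s=r.snapshot('scene');np.savez('scene9.npz',**{k:np.array(v) for k,v in s.items()})
crop(cam('scene9'),180,90,340,230,4,'pics/s9.png',1.3)"
```

```text
t11.37 [ 0.5425 -0.2433  0.107 ] head 59.9 z [ 0. -0. -1.] F [-1.1  0.4  3.9] M [-0.04  0.15 -0.03] op 0.584 q [ 0.49  0.85 -0.26  1.77  0.37  0.58 -0.52]
```

View pics/s9.png

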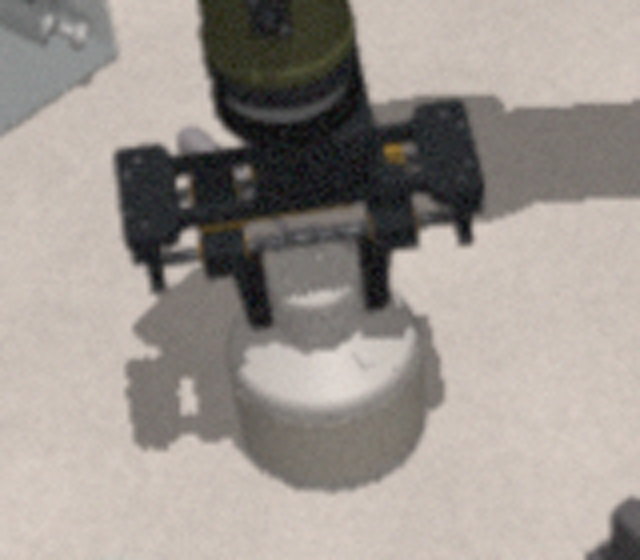

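Emit:
carry_out --commands '[[[0,0,0,0,0,0.15,4],[0,0,0,0,0,0.3,4],[0,0,0,0,0,0.45,4],[0,0,0,0,0,0.55,4],[0,0,0,0,0,0.55,4],[0,0,0,0,0,0.55,4]]]'

```text
clock: 11.92
tool_pos: [0.5426, -0.2434, 0.1022]
eef_rot: [0.866, 0.499, -0.0, 0.0]
contact_force: [-2.6, -0.1, 10.2]
opening: 0.581
```

```bash
python3 -c "
from h import *
show()"
```

```text
t11.92 [ 0.5426 -0.2434  0.1022] head 59.9 z [ 0.    -0.001 -1.   ] F [-2.6 -0.1 10.2] M [ 0.12  0.53 -0.08] op 0.581 q [ 0.49  0.86 -0.26  1.77  0.37  0.57 -0.52]
```

Emit:
carry_out --commands '[[[0,0,0,0,0,0.08,4],[0,0,-0.1,0,0,0.08,4],[0,0,-0.2,0,0,0.08,4],[0,0,-0.3,0,0,0.08,4],[0,0,-0.3,0,0,0.08,4]]]'

```text
clock: 12.33
tool_pos: [0.5438, -0.2436, 0.1018]
eef_rot: [0.781, 0.625, 0.001, 0.001]
contact_force: [-1.5, 0.0, 11.2]
opening: 0.582
```

```bash
python3 -c "
from h import *
from plant import r
show()
s=r.snapshot('scene');np.savez('scene10.npz',**{k:np.array(v) for k,v in s.items()})
crop(cam('scene10'),180,90,340,230,4,'pics/s10.png',1.3)"
```

```text
t12.33 [ 0.5438 -0.2436  0.1018] head 77.3 z [ 0.003 -0.001 -1.   ] F [-1.5  0.  11.2] M [-0.    0.14  0.13] op 0.582 q [ 0.54  0.86 -0.34  1.77  0.47  0.59 -0.31]
```

View pics/s10.png

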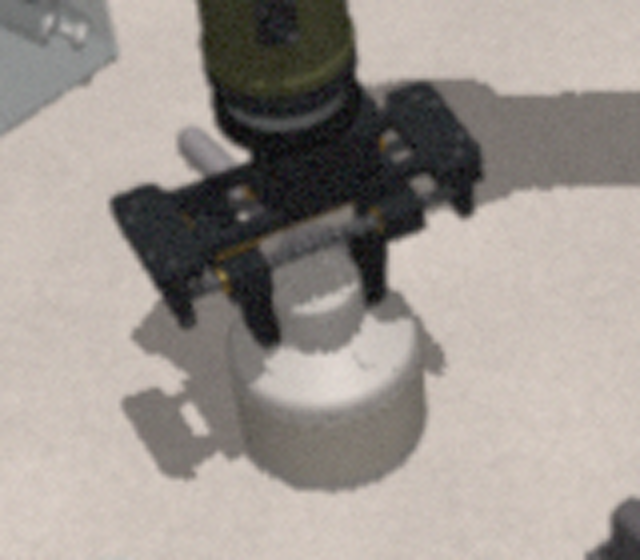

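Emit:
carry_out --commands '[[[0,0,-0.1,0,0,0,4],[0,0,-0.2,0,0,0,4],[0,0,-0.3,0,0,0,4],[0,0,-0.4,0,0,0,4],[0,0,-0.5,0,0,0,4],[0,0,-0.6,0,0,0,4],[0,0,-0.7,0,0,0,4],[0,0,-0.75,0,0,0,4],[0,0,-0.75,0,0,0,4]]]'

```text
clock: 13.13
tool_pos: [0.5445, -0.2434, 0.102]
eef_rot: [0.499, 0.867, 0.001, 0.002]
contact_force: [0.1, 0.3, 10.8]
opening: 0.584
```

```bash
python3 -c "
from h import *
from plant import r
show()
s=r.snapshot('scene');np.savez('scene11.npz',**{k:np.array(v) for k,v in s.items()})
crop(cam('scene11'),180,90,340,230,4,'pics/s11.png',1.3)"
```

```text
t13.13 [ 0.5445 -0.2434  0.102 ] head 120.2 z [ 0.005 -0.    -1.   ] F [ 0.1  0.3 10.8] M [ 0.01 -0.01 -0.  ] op 0.584 q [ 0.64  0.9  -0.54  1.76  0.69  0.68  0.24]
```

View pics/s11.png

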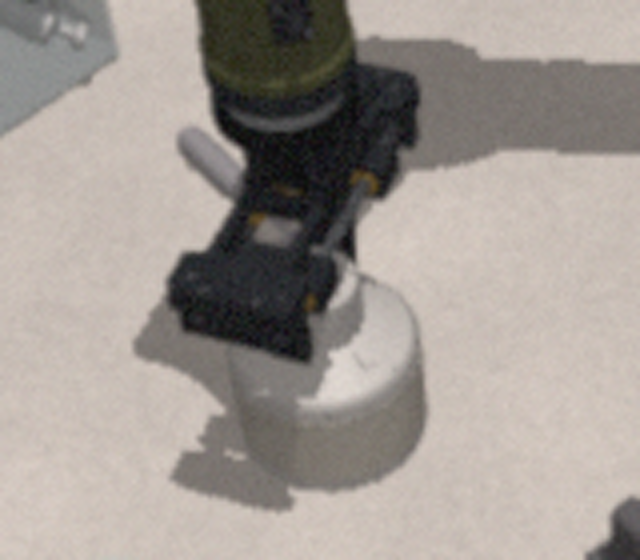

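Emit:
carry_out --commands '[[[0,0,0,0,0,-0.4,4],[0,0,0,0,0,-0.8,4],[0,0,0,0,0,-1.0,4],[0,0,0,0,0,-1.0,4]]]'

```text
clock: 13.52
tool_pos: [0.5423, -0.2433, 0.1105]
eef_rot: [0.499, 0.866, -0.0, -0.0]
contact_force: [0.2, 0.1, -1.4]
opening: 0.581
```

```bash
python3 -c "
from h import *
show()"
```

```text
t13.52 [ 0.5423 -0.2433  0.1105] head 120.1 z [-0. -0. -1.] F [ 0.2  0.1 -1.4] M [ 0.03 -0.06  0.02] op 0.581 q [ 0.65  0.89 -0.55  1.76  0.68  0.7   0.25]
```

Emit:
carry_out --commands '[[[0,0,0,0,0,-0.6,4],[0,0,0,0,0,-1.4,4],[0,0,0,0,0,-2.4,4],[0,0,0,0,0,-4,4],[0,0,0,0,0,-6,4],[0,0,0,0,0,-8,4],[0,0,0,0,0,-9.4,4],[0,0,0,0,0,-9.9,4],[0,0,0,0,0,-9.9,4],[0,0,0,0,0,-9.9,4]]]'

```text
clock: 14.35
tool_pos: [0.5421, -0.2434, 0.2094]
eef_rot: [0.499, 0.866, -0.0, -0.0]
contact_force: [-1.1, 0.4, -0.5]
opening: 0.58
```

```bash
python3 -c "
from h import *
from plant import r
show()
for n in('scene','top'):
  s=r.snapshot(n);np.savez(n+'12.npz',**{k:np.array(v) for k,v in s.items()})
crop(cam('scene12'),180,70,480,295,2.6,'pics/s12.png',1.3)
crop(cam('scene12'),200,90,300,220,5,'pics/s12b.png',1.2)
crop(cam('top12'),170,180,470,340,2.6,'pics/t12.png',1.4)
show()"
```

```text
t14.35 [ 0.5421 -0.2434  0.2094] head 120.1 z [-0.001 -0.    -1.   ] F [-1.1  0.4 -0.5] M [-0.01 -0.08  0.  ] op 0.580 q [ 0.7   0.76 -0.64  1.69  0.56  0.89  0.35]
t14.45 [ 0.5417 -0.2432  0.2086] head 120.1 z [-0.002  0.    -1.   ] F [-0.7  0.3 -0.5] M [-0.02 -0.09  0.  ] op 0.584 q [ 0.7   0.76 -0.64  1.69  0.56  0.89  0.35]
```

View pics/s12.png

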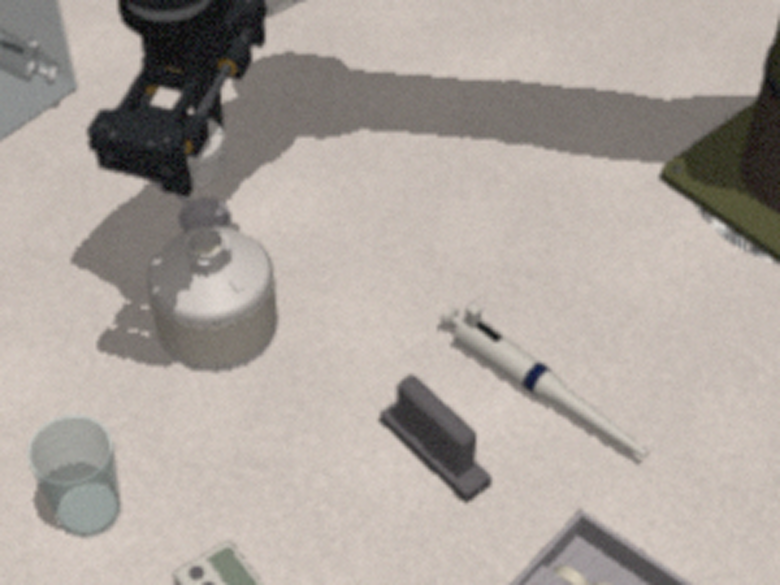

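View pics/s12b.png

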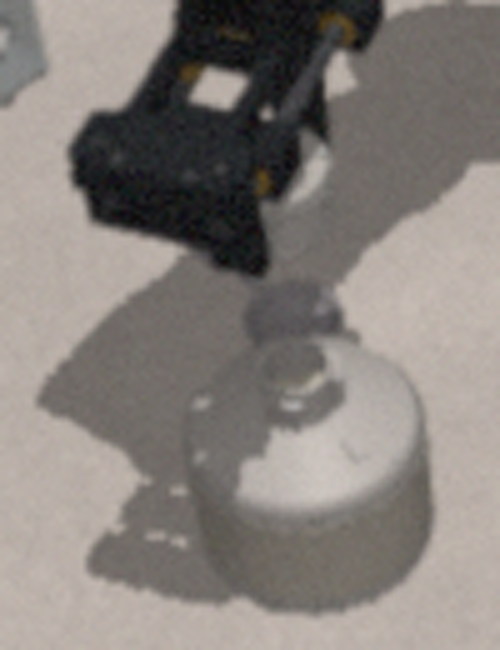

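View pics/t12.png

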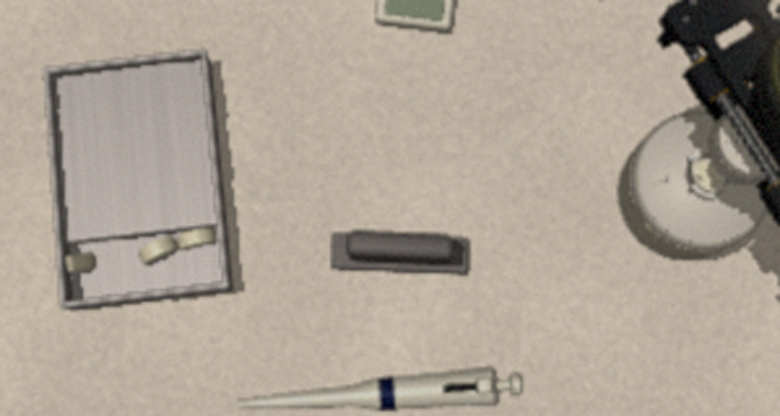

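Emit:
carry_out --commands '[[[0,0,0,0,0,0,4],[0,0,0,0,0,0,4],[0,0,0,0,0,0,4],[0,0,0,0,0,0,4]]]'

```text
clock: 14.78
tool_pos: [0.5424, -0.2432, 0.2092]
eef_rot: [0.499, 0.866, -0.0, -0.0]
contact_force: [0.6, 0.1, -1.2]
opening: 0.589
```

```bash
python3 -c "
from h import *
from plant import r
show(); print(r.finish_job())"
```

```text
t14.78 [ 0.5424 -0.2432  0.2092] head 120.1 z [-0.001  0.    -1.   ] F [ 0.6  0.1 -1.2] M [-0.   -0.15 -0.01] op 0.589 q [ 0.7   0.76 -0.64  1.69  0.56  0.89  0.35]
the job is handed in; nothing more can be done
None
```

The job is done and was handed in at 14.8 s of the 54 s allowed. No verdict came back.

- **Tablet pieces and scraper:** I wiped all three pieces over the step into the trough with the scraper held by its grip. I then set it down on the bench close to where it had stood and let go.
- **Cap:** I gripped it, pushed it down about 5 mm (about 11 N), turned it 60° anticlockwise and lifted it straight off. The mark on the tub stayed put in the pictures during the turn, so the tub did not turn along.

**Last checks:**
- The final pictures show all three pieces in the trough, resting on edge. The one nearest the step lies close behind it: its near face measured about 2 mm past, which is no more than the camera calibration error.
- The scraper is upright on its sole, and the tub is upright with its mouth open.
- I estimate the cap's edge at about 90 mm above the rim, worked out from the tool height. The tool is level and still, within a few millimetres of the mouth's axis. The gripper opening of about 51 mm matches a held cap.
- The other things visible in the final pictures looked unmoved, though I did not measure them.

No check failed.

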